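# Turn the centre leaf of the open bit and socket case

### The job

The blue bit and socket case lies open flat on the rubber mat, and its orange centre leaf covers the half with the sockets. Uncover the sockets with the fingertips alone: push the leaf up by its yellow tab, turn it over the spine and gently press it down flat on the other half, keeping it under control so that it is not flung or slammed, and without pinching it or bearing down hard. Leave the case where it stands, neither lifted nor shoved along, and do not disturb the loose things around it.

Things in the scene. Friction and masses are not known exactly. Their poses are not given: they have to be found in the camera images.
- case: Blue case, opened flat on the 3 mm mat: 260 mm along the spine, 316 mm across both halves, rim 52 mm above its underside; about 3 kg, loose. Origin: centre of its underside, below the spine. x runs along the spine, y points across to the spanner half (where the leaf must go), -y to the socket half (where the leaf starts), z up. What lies in the halves stays below 38 mm.
- spine (a point): Middle of the leaf's hinge axis, 56 mm above the case's underside; the axis runs along the case's x axis.
- leaf (a joint): Angle of the orange leaf about the spine, rad: 0 = flat on the socket half, 1.57 = upright, 3.14 = flat on the spanner half; it stops at both ends and starts between 0.02 and 0.30. Leaf 0.15 to 0.27 kg. Its hinge is snug (0.26 N m): the leaf stays at any angle where it is left; pushing it up at the tab takes about 3 N, pressing it down under 2 N.
- leaf_tab (a point): Middle of the yellow tab's outer edge, at half thickness, 172 mm from the spine axis. Leaf and tab are 6 mm thick, the axis at half thickness. The leaf is 252 mm long and reaches 155 mm out; the tab, 60 mm long, reaches on to 172 mm. Bit strips stand 8 mm off both faces 32 to 101 mm from the spine; farther out they are smooth. Its y axis points to the spine, z up at the start.
- recess (a point): Middle of the finger recess in the outer edge of the socket half, at the level of the case's underside, 142 mm from the spine; the tab lies over it. The recess is open outwards and down to the mat: 110 mm long along the spine, its back wall 126 mm and the case's outer edge 158 mm from the spine. The spanner half has the same recess.
- mug: White ceramic mug, 82 mm across and 95 mm high, with four screwdrivers standing in it, up to 200 mm high; origin: centre of its underside. Not to be disturbed.
- filter_cover: Black plastic air filter cover, 185 x 115 x 45 mm; origin: centre of its underside. Not to be disturbed.
- clutch_lever: Silver aluminium clutch lever lying on the mat, 200 mm long, 18 mm high; origin: under its middle, its y axis along it. Not to be disturbed.
- parts_dish: Steel dish with bolts, 110 mm across, 32 mm high; origin: centre of its underside. Not to be disturbed.
- oil_bottle: Grey oil bottle with red cap, 76 mm across, 210 mm high; origin: centre of its underside. Not to be disturbed.

How it is judged:
By the outcome, as a careful person would: the job done as asked, in the order asked, and still so for the second after the job is handed in, with the robot touching nothing.
It also fails if it takes over 54 s, if anything falls off the work surface, if the arm or the gripper's body presses on something with over 40 N, if the wrist force passes 120 N, or if a joint passes its speed limit or range.

### The arm

A 6-joint arm with a two-finger parallel gripper is mounted at the origin on the work surface. World frame = base frame: x ahead of the robot, y to its left, z up, the work surface at z = 0. Lengths are in m, angles in degrees, forces in N, time in s.
With the tool pointing down it reaches from about 0.25 to 0.775 m from the base axis. Payload 8.9 kg.
Tool frame: the origin (TCP) lies midway between the tips of the shut fingers; the grasp point (between the pads) lies ctrl.grip_depth behind it (ctrl.grip_depth is the distance from the TCP to the grasp point, in m); z points along the fingers, y is the line along which they close (so a half turn about z gives the same grasp; the last joint's range is limited). The gripper opens to 85 mm and grips with 20 to 120 N. Pads are 22 mm wide; open, the fingers measure 114 mm over their backs; the gripper's body (76 mm by 85 mm) begins 54 mm behind the grasp point. The pads swing forward as they close: fully open they stand 13 mm farther back than shut.
Start: joints at [-7.981, 16.656, -8.789, 64.555, 0, 82.019], TCP at [0.525, 0, 0.231] pointing down, gripper open.
Joint ranges: [-144.48, 144.48], [-52.06, 99.96], [-74.48, 78.29], [-112.23, 115.85], [-86.99, 84.42], [-180, 180]. Speed limits (degrees/s): [127.2, 127.2, 159.86, 180, 180, 180].

### API

Orientations are given as a 3x3 rotation matrix whose columns are the frame's x, y, z axes.
In Python, from cell import ctrl gives the robot as it stands.
- The arm moves only by the shell command python3 -m crank 'ROWS' [OPENING]. ROWS is text: rows parted by semicolons, each of 4 numbers parted by spaces: the shift along the tool's x, y, z as a fraction of full scale, then the turn about the tool's z as a fraction of full scale. A call has 1 to 8 rows; each row is the pose to reach, as a shift and turn from the pose commanded when the call began, along the tool's axes at that moment; what a row does not reach only later rows make up. Full scale, the value 1, is 1 m for a shift and 90 degrees for a turn. A row lasts 1/8 s, in which the tool goes at most 62.5 mm and 10.7 degrees, less where a joint would pass 70% of its speed; a pose out of reach is approached as far as the arm can. A call with a number of a shift or a turn outside -1 to 1 is refused whole. A call with a gripper value outside its range is refused whole. OPENING is the finger opening in mm, from 0 to 85.4, set as the call begins (- or left out, the last holds). The fingers move at their own pace and stop on an object; the grip force is fixed at half the most. Time passes only in rows, so rows that repeat a pose let the fingers close. It gives the time, the measured TCP pose, the force and the opening at its end, in the units of the state.
- ctrl.observe(): the state, without advancing time (a new reading comes with each control period).
- ctrl.get_image(name): name is "scene" or "side" or "wrist"; returns a dict with "img" (420x560x3 uint8, red, green, blue), "range_z" (420x560 float32, m along the optical axis (not along the pixel's ray), 0 where there is no reading), "K" (3x3 intrinsics, pixels), "k1" (the pictures are not rectified: a ray, as slopes to the right and down, at radius r is drawn at 1 + k1 r^2 times it, then the intrinsics apply), "position" and "attitude" of the camera in the world; the wrist camera has in their place "tool_from_camera" (4x4, takes a point from camera to tool coordinates, whose origin is the TCP and whose axes are the flange's). Camera axes: x right, y down, z forward; pixel columns grow to the right and rows downward; lengths in m; the calibration is good to about 2 mm. A picture is of the moment at which its call begins: read the wrist's pose just before it.
- ctrl.sign_off(): hands the job in, once; it reports no verdict.
The state is a dict: "clock": time; "q": joint angles; "dq": joint speeds; "joint_torque": joint torques, N m; "tool_pos": TCP position; "ee_rot": TCP orientation; "ft_force": force on the tool from outside, world axes, zero at the start; "moment": the same for the moment, N m; "finger_gap": opening from 0.0 (shut) to 1.0 (fully open).
Only numpy, scipy, OpenCV 4.12 (cv2) and the standard library are available. Lean on these libraries where they do the work, as an engineer would, in place of code of your own. Each camera call takes 0.05 s, during which the arm holds its last target. There are 200 camera calls.

## Working session

There is one attempt and no reset: what is moved stays moved. The work goes in short steps, Python scripts to look and compute and a shell command to move; the robot and the scene stay as the last step left them, time stands still between calls to the robot, and variables do not carry over. Pictures are saved under pics/ and viewed, on a budget of 10 in all, crops included, one or two more only if the job needs it, and the job is handed in when it is done.

```bash
ls; mkdir -p pics
cat > h.py <<'E'
import numpy as np, cv2
from cell import ctrl
def cloud(d, st=None):
    K=d["K"];h,w=d["range_z"].shape
    u,v=np.meshgrid(np.arange(w),np.arange(h))
    k=np.array([d["k1"],0,0,0,0],float)
    p=cv2.undistortPoints(np.stack([u,v],-1).reshape(-1,1,2).astype(np.float64),np.array(K,float),k).reshape(h,w,2)
    z=d["range_z"]
    P=np.dstack([p[...,0]*z,p[...,1]*z,z])
    if "position" in d: R=np.array(d["attitude"]);t=np.array(d["position"])
    else:
        T=np.array(d["tool_from_camera"]);Rt=np.array(st["ee_rot"])
        R=Rt@T[:3,:3];t=Rt@T[:3,3]+np.array(st["tool_pos"])
    W=P@R.T+t; W[z<=0]=np.nan
    return W
def save(d,n): cv2.imwrite("pics/"+n,cv2.cvtColor(d["img"],cv2.COLOR_RGB2BGR))
E
python3 - <<'E'
from h import *
s=ctrl.observe();print({k:np.round(v,3).tolist() for k,v in s.items()},ctrl.grip_depth)
a=ctrl.get_image("scene");b=ctrl.get_image("side")
print(a["position"],b["position"],np.array(a["attitude"]).shape,a["k1"])
save(a,"scene0.png");save(b,"side0.png")
for n,d in(("scene",a),("side",b)):
    np.save(n+"0.npy",cloud(d))
    hsv=cv2.cvtColor(d["img"],cv2.COLOR_RGB2HSV);W=cloud(d)
    for c,lo,hi in(("yellow",(24,120,100),(34,255,255)),("orange",(6,150,100),(20,255,255)),("blue",(100,120,40),(125,255,255))):
        m=cv2.inRange(hsv,lo,hi)
        nn,l,st,ce=cv2.connectedComponentsWithStats(m)
        for i in np.argsort(-st[1:,4])[:3]+1:
            print(n,c,st[i],np.nanmedian(W[l==i],0).round(3))
E
```

```text
pics
{'clock': 0.0, 'q': [-7.982, 16.689, -8.832, 64.555, 0.001, 82.02], 'dq': [0.062, 0.067, -0.09, 0.023, 0.002, -0.038], 'joint_torque': [-0.003, -53.715, 33.136, 0.016, -0.0, 0.0], 'tool_pos': [0.525, 0.0, 0.231], 'ee_rot': [[0.0, 1.0, -0.001], [1.0, -0.0, 0.0], [0.0, -0.001, -1.0]], 'ft_force': [0.692, -0.485, -0.518], 'moment': [0.03, 0.006, 0.005], 'finger_gap': 0.998} 0.0187
[ 1.65213677 -0.2611379   0.95241635] [ 0.00954035 -0.85613996  1.12473494] (3, 3) 0.05082381285440752
scene yellow [402 157  22  19 177] [0.553 0.492 0.067]
scene yellow [211 200  10  16  68] [ 0.715 -0.189  0.194]
scene yellow [212 177  10  13  66] [ 0.489 -0.156  0.102]
scene orange [ 211  162   63   62 2071] [ 0.539 -0.088  0.081]
scene orange [465 128  10  10  10] [0.659 0.589 0.237]
scene orange [104 230   4   2   6] [ 0.518 -0.511  0.016]
scene blue [ 217  175  105   71 2537] [0.65  0.012 0.032]
scene blue [188 188  15  33 250] [ 0.653 -0.237  0.163]
scene blue [445 102  11  11  74] [-0.383  1.305 -0.302]
side yellow [148 131  25  22 362] [0.504 0.469 0.07 ]
side yellow [334 192   8  33 207] [ 0.698 -0.197  0.174]
side yellow [256 248  22   8 102] [ 0.488 -0.159  0.105]
side orange [ 216  212   97   46 1929] [ 0.504 -0.107  0.092]
side orange [126  73  28  23 360] [ 0.881  1.599 -0.39 ]
side orange [240 223  52  13 248] [ 0.544 -0.076  0.08 ]
side blue [ 209  179   92   48 1210] [0.62  0.092 0.036]
side blue [ 215  238   99   43 1072] [ 0.5  -0.13  0.03]
side blue [327 216  10  22 129] [ 0.635 -0.245  0.182]
```

View pics/scene0.png

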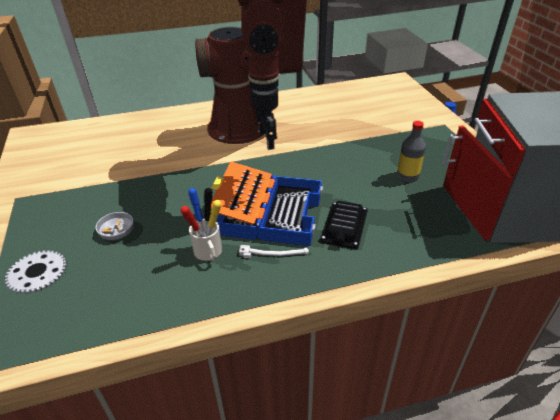

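View pics/side0.png

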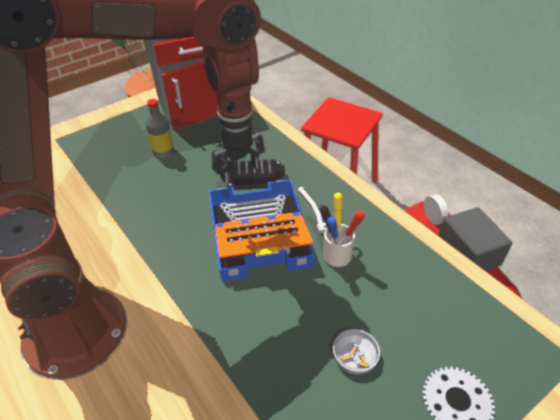

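The scene view shows the open case near the middle: the orange leaf is at (243,193), the yellow tab on its robot-right side at (217,185), the mug at (206,238) and the lever at (275,252). The side view agrees, with the tab at (266,252). Next I'll fit the case from the cloud.

Run:
```python
from h import *
s=ctrl.observe();w=ctrl.get_image("wrist");save(w,"wrist0.png");Ww=cloud(w,s)
a=ctrl.get_image("scene");b=ctrl.get_image("side")
B=[];
for n,d,W in(("scene",a,cloud(a)),("side",b,cloud(b)),("wrist",w,Ww)):
    hsv=cv2.cvtColor(d["img"],cv2.COLOR_RGB2HSV)
    def pts(lo,hi,zr,box=(.3,.8,-.22,.25)):
        m=cv2.inRange(hsv,lo,hi)>0
        P=W[m];P=P[np.isfinite(P).all(1)]
        return P[(P[:,0]>box[0])&(P[:,0]<box[1])&(P[:,1]>box[2])&(P[:,1]<box[3])&(P[:,2]>zr[0])&(P[:,2]<zr[1])]
    rim=pts((100,120,40),(125,255,255),(.046,.064),(.36,.72,-.18,.22))
    if len(rim)>20: B.append(rim);print(n,"rim",len(rim),cv2.minAreaRect(rim[:,:2].astype(np.float32)),np.median(rim[:,2]))
    o=pts((6,150,100),(20,255,255),(.05,.15))
    if len(o)>20:
        c,*_=np.linalg.lstsq(np.c_[o[:,:2],np.ones(len(o))],o[:,2],rcond=None);print(n,"leaf plane",c,"ext",o.min(0),o.max(0))
    y=pts((24,120,100),(34,255,255),(.06,.13),(.3,.6,-.22,0))
    if len(y): print(n,"tab",len(y),y.min(0),y.max(0),np.median(y,0))
R=np.vstack(B);r=cv2.minAreaRect(R[:,:2].astype(np.float32));print("all",r,cv2.boxPoints(r).round(3).tolist())
# occupied top map around case
for W in(cloud(a),cloud(b)):
    for nm,bx in(("mug",(.6,.8,-.32,-.15)),):
        P=W.reshape(-1,3);q=P[np.isfinite(P).all(1)];q=q[(q[:,0]>bx[0])&(q[:,0]<bx[1])&(q[:,1]>bx[2])&(q[:,1]<bx[3])&(q[:,2]>.05)&(q[:,2]<.25)];print(nm,len(q),np.percentile(q,[2,50,98],axis=0).round(3).tolist())
```

```text
scene rim 573 ((0.5723005533218384, 0.0033369362354278564), (0.27558428049087524, 0.26801279187202454), 62.81013488769531) 0.05201261486510733
scene leaf plane [-0.11481882 -0.22668035  0.12396446] ext [ 0.38730131 -0.19782333  0.05645059] [0.66925191 0.02803736 0.14417825]
scene tab 60 [ 0.4635702  -0.17539154  0.09582806] [ 0.5212554  -0.14001806  0.10944082] [ 0.49377621 -0.15794713  0.10297819]
side rim 527 ((0.5608217716217041, -0.01568557322025299), (0.32456785440444946, 0.25926780700683594), 63.4383544921875) 0.05429035378177849
side leaf plane [-0.11104354 -0.22137214  0.12375366] ext [ 0.3846515  -0.20527841  0.05853278] [0.66139589 0.03290737 0.10664357]
side tab 103 [ 0.45978239 -0.17621917  0.09888697] [ 0.51321929 -0.1416197   0.10997917] [ 0.48710194 -0.15925835  0.10526326]
wrist rim 5601 ((0.5883259177207947, 0.036086976528167725), (0.20072178542613983, 0.26016637682914734), 63.38600158691406) 0.054132862556296624
wrist leaf plane [-0.11437946 -0.22911163  0.12372963] ext [ 0.38543405 -0.19463711  0.05450715] [0.66858497 0.03332523 0.10277412]
wrist tab 1015 [ 0.45959307 -0.1732461   0.07718445] [ 0.59647167 -0.00420299  0.10663421] [ 0.4901687  -0.15392112  0.10327802]
all ((0.5633436441421509, -0.01692911982536316), (0.3231492340564728, 0.2674161493778229), 63.95725631713867) [[0.3720000088214874, -0.10300000011920929], [0.6129999756813049, -0.22100000083446503], [0.7540000081062317, 0.07000000029802322], [0.5139999985694885, 0.18700000643730164]]
mug 1734 [[0.622, -0.271, 0.053], [0.694, -0.222, 0.122], [0.749, -0.159, 0.203]]
mug 1497 [[0.605, -0.275, 0.052], [0.673, -0.232, 0.116], [0.719, -0.163, 0.204]]
```

View pics/wrist0.png

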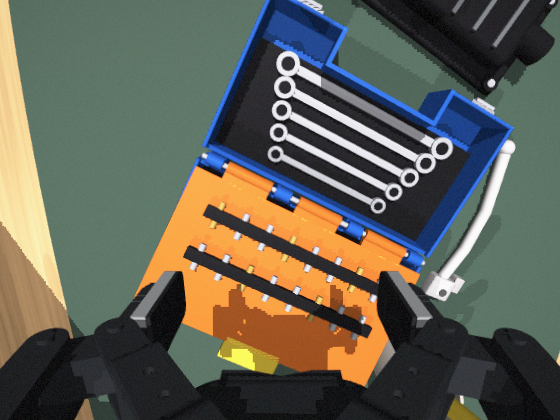

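The wrist view shows the leaf over the socket half, the tab at about (248,355) and the spanner half open above it. Three sources agree on the case: the rectangle fit, the leaf-plane gradient and the tab.

| Quantity | Value |
|---|---|
| Case centre | about (0.560, -0.016) |
| Case y axis | 63.4° |
| Leaf angle | about 0.25 rad |
| Tab edge | about (0.485, -0.165, 0.10) |

The rim reads z 0.054 against the expected 0.055. I'll shut the fingers and go to a spot outside the tab, with tool x along case y.

```bash
python3 -m crank '-0.04 -0.012 0 0.08;-0.09 -0.025 0 0.17;-0.15 -0.04 0 0.25;-0.19 -0.055 0 0.296;-0.199 -0.057 0 0.296;-0.199 -0.057 0 0.296;-0.199 -0.057 0 0.296' 0
cat >> h.py <<'E'
O=np.array([.560,-.016]);CY=np.array([.448,.894]);CX=np.array([.894,-.448])
def case(P): P=np.asarray(P);return np.stack([(P[...,:2]-O)@CX,(P[...,:2]-O)@CY,P[...,2]],-1)
def st():
    s=ctrl.observe();print("t",round(s["clock"],2),"tcp case",case(s["tool_pos"]).round(4),"F",np.round(s["ft_force"],1),"gap",round(s["finger_gap"],2));return s
def look():
    for n in("side","scene"):
        d=ctrl.get_image(n);hsv=cv2.cvtColor(d["img"],cv2.COLOR_RGB2HSV);C=case(cloud(d))
        ok=np.isfinite(C).all(-1)&(abs(C[...,0])<.14)&(abs(C[...,1])<.19)&(C[...,2]>.04)
        o=C[ok&(cv2.inRange(hsv,(6,150,100),(20,255,255))>0)];y=C[ok&(abs(C[...,0])<.04)&(cv2.inRange(hsv,(24,120,100),(34,255,255))>0)]
        b=C[(cv2.inRange(hsv,(100,120,40),(125,255,255))>0)&ok&(C[...,2]<.064)&(abs(C[...,2]-.054)<.006)]
        r=np.hypot(o[:,1],o[:,2]-.059);a=np.arctan2(o[:,2]-.059,-o[:,1])[r>.1]
        y=y[np.hypot(y[:,1],y[:,2]-.059)>.145]
        print(n,"leaf deg",np.degrees(np.median(a)).round(1) if len(a) else None,len(a),"tab",np.median(y,0).round(3) if len(y) else None,"rim",np.percentile(b,[2,98],axis=0)[:,:2].round(3).tolist() if len(b) else None)
    return d
E
python3 - <<'E'
from h import *
s=st();w=ctrl.get_image("wrist");print(np.round(w["tool_from_camera"],3).tolist());print(np.round(s["ee_rot"],3).tolist())
W=case(cloud(w,s));hsv=cv2.cvtColor(w["img"],cv2.COLOR_RGB2HSV)
m=(cv2.inRange(hsv,(24,120,60),(34,255,255))>0)&(W[...,1]<-.13)&(W[...,1]>-.2)&(abs(W[...,0])<.1)
y=W[m];print(len(y),np.percentile(y,[1,50,99],axis=0).round(4).tolist())
look();save(w,"wrist1.png")
E
```

```text
clock: 1.12
tool_pos: [0.4683, -0.1979, 0.2313]
ee_rot: [[0.447, 0.895, -0.0], [0.895, -0.447, 0.0], [0.0, -0.0, -1.0]]
ft_force: [-0.4, 0.1, -0.1]
finger_gap: -0.003
t 1.12 tcp case [-0.0004 -0.2037  0.2313] F [-0.4  0.1 -0.1] gap -0.0
[[0.001, -0.958, -0.287, 0.074], [1.0, 0.001, 0.0, -0.0], [0.0, -0.287, 0.958, -0.143], [0.0, 0.0, 0.0, 1.0]]
[[0.447, 0.895, -0.0], [0.895, -0.447, 0.0], [0.0, -0.0, -1.0]]
1784 [[-0.0275, -0.1659, 0.0995], [0.0025, -0.1561, 0.1035], [0.0318, -0.1442, 0.1063]]
side leaf deg 16.5 1169 tab [ 0.    -0.159  0.104] rim [[-0.129, -0.16], [0.13, 0.158]]
scene leaf deg 16.2 750 tab [ 0.006 -0.155  0.103] rim [[-0.128, -0.108], [0.135, 0.159]]
```

The closer wrist look agrees: tab edge at y -0.166, z about 0.10, centred within 3 mm. I'll go down beside it.

```bash
python3 -m crank '0 0.002 0.04 0;0 0.002 0.09 0;0 0.002 0.135 0;0 0.002 0.165 0;0 0.002 0.176 0;0.01 0.002 0.176 0;0.018 0.002 0.176 0' 0
python3 -c "
from h import *
st()
d=ctrl.get_image('side');save(d,'side1.png')"
```

```text
clock: 2.15
tool_pos: [0.4791, -0.1834, 0.0566]
ee_rot: [[0.448, 0.894, 0.002], [0.894, -0.448, -0.001], [0.0, 0.002, -1.0]]
ft_force: [0.4, -0.8, 0.1]
finger_gap: -0.002
t 2.15 tcp case [ 0.0027 -0.1859  0.0566] F [ 0.4 -0.8  0.1] gap -0.0
```

View pics/side1.png

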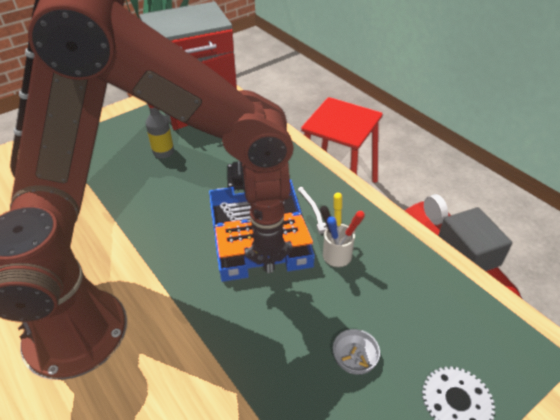

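The gripper is shut just outside the tab at about (270,262), clear of the mug. Now I'll push in and drag upward.

```bash
python3 -m crank '0.005 0 0 0;0.008 0 -0.003 0;0.0095 0 -0.009 0;0.011 0 -0.016 0' 0
python3 -c "
from h import *
st();look()"
```

```text
clock: 2.7
tool_pos: [0.4829, -0.1747, 0.0719]
ee_rot: [[0.449, 0.894, 0.0], [0.894, -0.449, -0.002], [-0.001, 0.001, -1.0]]
ft_force: [-1.2, -3.2, -1.3]
finger_gap: -0.002
t 2.7 tcp case [ 0.0022 -0.1765  0.0719] F [-1.2 -3.2 -1.3] gap -0.0
side leaf deg 21.9 589 tab None rim [[-0.129, -0.16], [0.13, 0.157]]
scene leaf deg 21.8 820 tab [ 0.005 -0.151  0.118] rim [[-0.127, -0.106], [0.135, 0.159]]
```

The leaf follows at 3.4 N and the case has not moved. Continuing.

```bash
python3 -m crank '0.002 0 -0.008 0;0.005 0 -0.017 0;0.008 0 -0.027 0;0.012 0 -0.037 0;0.017 0 -0.047 0;0.022 0 -0.056 0;0.027 0 -0.065 0;0.033 0 -0.074 0' 0
python3 -c "
from h import *
st();look()"
```

```text
clock: 3.8
tool_pos: [0.4977, -0.1441, 0.1459]
ee_rot: [[0.448, 0.894, -0.0], [0.894, -0.448, 0.0], [0.0, -0.0, -1.0]]
ft_force: [-0.6, -1.5, -1.8]
finger_gap: 0.001
t 3.8 tcp case [ 0.0017 -0.1424  0.1459] F [-0.6 -1.5 -1.8] gap 0.0
side leaf deg 42.7 269 tab None rim [[-0.129, -0.159], [0.13, 0.158]]
scene leaf deg 43.4 931 tab [ 0.007 -0.12   0.17 ] rim [[-0.127, -0.121], [0.134, 0.159]]
```

```bash
python3 -m crank '0.004 0 -0.005 0;0.008 0 -0.010 0;0.012 0 -0.015 0;0.017 0 -0.020 0;0.023 0 -0.025 0;0.029 0 -0.030 0;0.035 0 -0.035 0;0.041 0 -0.040 0' 0
python3 -m crank '0.006 0 -0.004 0;0.013 0 -0.008 0;0.020 0 -0.012 0;0.027 0 -0.015 0;0.034 0 -0.018 0;0.041 0 -0.020 0;0.048 0 -0.022 0;0.055 0 -0.024 0' 0
python3 -c "
from h import *
st();save(look(),'scene2.png')"
```

```text
clock: 4.9
tool_pos: [0.5162, -0.1074, 0.1857]
ee_rot: [[0.448, 0.894, 0.0], [0.894, -0.448, 0.0], [0.0, 0.0, -1.0]]
ft_force: [-1.0, -2.2, -0.7]
finger_gap: 0.004
clock: 5.9
tool_pos: [0.5408, -0.0582, 0.2093]
ee_rot: [[0.448, 0.894, -0.0], [0.894, -0.448, 0.0], [0.0, -0.0, -1.0]]
ft_force: [-0.5, -0.8, -1.7]
finger_gap: 0.002
t 5.9 tcp case [ 0.0017 -0.0463  0.2093] F [-0.5 -0.8 -1.7] gap 0.0
side leaf deg 78.3 1106 tab [-0.015 -0.034  0.226] rim [[-0.129, -0.159], [0.129, 0.157]]
scene leaf deg 81.5 584 tab [ 0.01  -0.028  0.226] rim [[-0.128, -0.153], [0.135, 0.159]]
```

View pics/scene2.png

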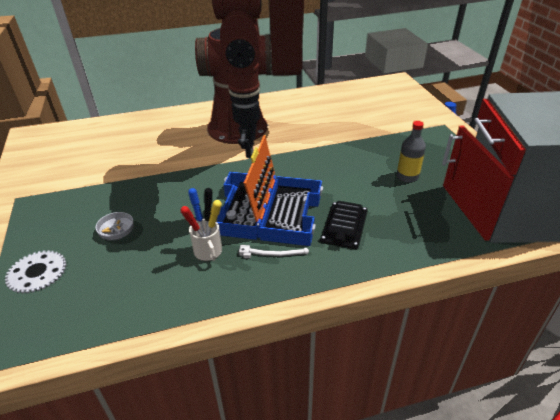

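The scene view shows the leaf near upright at (262,180), with the sockets uncovered and everything else in place. I'll carry it over the top, following closely.

```bash
python3 -m crank '0.007 0 0.001 0;0.015 0 0.002 0;0.023 0 0.003 0;0.031 0 0.004 0;0.039 0 0.004 0;0.047 0 0.004 0;0.055 0 0.004 0;0.063 0 0.005 0' 0
python3 -m crank '0.006 0 0 0;0.012 0 0.001 0;0.018 0 0.003 0;0.024 0 0.005 0;0.029 0 0.007 0;0.034 0 0.009 0;0.039 0 0.0115 0;0.043 0 0.014 0' 0
python3 -c "
from h import *
st();look()"
```

```text
clock: 7.0
tool_pos: [0.569, -0.0018, 0.2042]
ee_rot: [[0.448, 0.894, -0.0], [0.894, -0.448, 0.0], [-0.0, -0.0, -1.0]]
ft_force: [-0.6, -1.0, -0.7]
finger_gap: 0.003
clock: 8.0
tool_pos: [0.5884, 0.0363, 0.1902]
ee_rot: [[0.448, 0.894, 0.0], [0.894, -0.448, 0.0], [0.0, 0.0, -1.0]]
ft_force: [0.3, -1.3, 0.9]
finger_gap: -0.004
t 8.0 tcp case [0.002  0.0595 0.1902] F [ 0.3 -1.3  0.9] gap -0.0
side leaf deg 117.7 1626 tab [-0.014  0.076  0.204] rim [[-0.129, -0.16], [0.129, 0.042]]
scene leaf deg 118.7 274 tab [0.01  0.084 0.208] rim [[-0.128, -0.153], [0.135, 0.159]]
```

```bash
python3 -m crank '0.009 0 0.005 0;0.017 0 0.010 0;0.025 0 0.016 0;0.032 0 0.023 0;0.039 0 0.030 0;0.045 0 0.0375 0;0.051 0 0.045 0;0.056 0 0.053 0' 0
python3 -m crank '0.003 0 0.006 0;0.006 0 0.012 0;0.009 0 0.018 0;0.0115 0 0.024 0;0.014 0 0.030 0;0.016 0 0.036 0;0.018 0 0.042 0;0.019 0 0.048 0' 0
python3 -c "
from h import *
st();look()"
```

```text
clock: 9.1
tool_pos: [0.6135, 0.0865, 0.1368]
ee_rot: [[0.448, 0.894, 0.0], [0.894, -0.448, 0.0], [0.0, -0.0, -1.0]]
ft_force: [-0.3, -0.2, 2.0]
finger_gap: 0.001
clock: 10.1
tool_pos: [0.622, 0.1033, 0.089]
ee_rot: [[0.448, 0.894, 0.0], [0.894, -0.448, 0.0], [0.0, 0.0, -1.0]]
ft_force: [-0.1, 0.8, 2.1]
finger_gap: 0.005
t 10.1 tcp case [0.0019 0.1345 0.089 ] F [-0.1  0.8  2.1] gap 0.0
side leaf deg 167.5 1080 tab [-0.013  0.156  0.093] rim [[-0.129, -0.159], [0.129, 0.014]]
scene leaf deg 168.5 702 tab [0.005 0.162 0.091] rim [[-0.128, -0.153], [0.136, 0.159]]
```

Leaf at about 169°, 2 N. I'll ease the last stretch down.

```bash
python3 -m crank '0.001 0 0.004 0;0.001 0 0.008 0;0.002 0 0.012 0;0.002 0 0.015 0;0.002 0 0.018 0;0.002 0 0.020 0;0.002 0 0.022 0;0.002 0 0.023 0' 0
python3 -m crank '0 0 0.001 0;0 0 0.002 0;0 0 0.003 0;0 0 0.003 0' 0
```

```text
clock: 11.2
tool_pos: [0.6227, 0.1049, 0.0662]
ee_rot: [[0.448, 0.894, -0.0], [0.894, -0.448, 0.0], [0.0, -0.0, -1.0]]
ft_force: [0.8, 1.0, 1.0]
finger_gap: -0.0
clock: 11.7
tool_pos: [0.6226, 0.1048, 0.0632]
ee_rot: [[0.448, 0.894, -0.0], [0.894, -0.448, -0.0], [-0.0, -0.0, -1.0]]
ft_force: [0.6, -0.2, 0.2]
finger_gap: -0.001
```

```bash
python3 -m crank '0 0 0.0005 0;0 0 0.001 0;0 0 0.001 0' 0; python3 -m crank '0 0 0.0005 0;0 0 0.001 0;0 0 0.001 0' 0
python3 -c "
from h import *
st();look()"
```

```text
clock: 12.08
tool_pos: [0.6226, 0.1049, 0.0622]
ee_rot: [[0.448, 0.894, -0.0], [0.894, -0.448, -0.0], [-0.0, -0.0, -1.0]]
ft_force: [-0.5, 0.8, 0.2]
finger_gap: 0.0
clock: 12.45
tool_pos: [0.6227, 0.1049, 0.062]
ee_rot: [[0.448, 0.894, 0.0], [0.894, -0.448, -0.0], [0.0, 0.0, -1.0]]
ft_force: [-2.8, 0.2, 7.4]
finger_gap: 0.001
t 12.45 tcp case [0.0019 0.1362 0.062 ] F [-2.8  0.2  7.4] gap 0.0
side leaf deg 178.0 866 tab [-0.016  0.163  0.063] rim [[-0.129, -0.159], [0.13, 0.014]]
scene leaf deg 178.5 677 tab [0.007 0.163 0.062] rim [[-0.128, -0.153], [0.136, 0.159]]
```

The force rises to 7.4 N with the tip at z 0.062, exactly where the flat leaf's top should be, so it is on its stop. Lifting off and checking.

```bash
python3 -m crank '0 0 -0.003 0;0 0 -0.015 0;0 0 -0.04 0;-0.02 0 -0.08 0;-0.06 0 -0.12 0;-0.12 0 -0.15 0;-0.18 0 -0.17 0;-0.22 0 -0.17 0' 0
python3 -m crank '0 0 0 0;0 0 0 0;0 0 0 0;0 0 0 0' 0
python3 - <<'E'
from h import *
s=st();save(look(),"scene3.png");d=ctrl.get_image("side");save(d,"side3.png")
hsv=cv2.cvtColor(d["img"],cv2.COLOR_RGB2HSV)
for d in(d,ctrl.get_image("scene")):
    hsv=cv2.cvtColor(d["img"],cv2.COLOR_RGB2HSV);C=case(cloud(d))
    m=(cv2.inRange(hsv,(6,150,100),(34,255,255))>0)&(abs(C[...,0])<.12)&(C[...,1]>.105)&(C[...,1]<.168)&(C[...,2]<.1)&(C[...,2]>.04)
    o=C[m];c=np.linalg.lstsq(np.c_[o[:,1],np.ones(len(o))],o[:,2],rcond=None)[0];print(len(o),"mean z outer leaf",o[:,2].mean(),"slope",c[0])
E
```

```text
clock: 13.55
tool_pos: [0.524, -0.0938, 0.2338]
ee_rot: [[0.449, 0.894, 0.004], [0.894, -0.449, -0.001], [0.0, 0.004, -1.0]]
ft_force: [0.9, -0.5, 0.1]
finger_gap: -0.001
clock: 14.05
tool_pos: [0.5243, -0.0909, 0.2311]
ee_rot: [[0.447, 0.894, -0.0], [0.894, -0.447, 0.0], [0.0, -0.0, -1.0]]
ft_force: [0.7, -0.3, 0.2]
finger_gap: 0.003
t 14.05 tcp case [ 0.0016 -0.0829  0.2311] F [ 0.7 -0.3  0.2] gap 0.0
side leaf deg 177.9 737 tab [-0.024  0.161  0.062] rim [[-0.129, -0.16], [0.13, 0.012]]
scene leaf deg 178.5 923 tab [0.005 0.164 0.061] rim [[-0.127, -0.153], [0.135, 0.159]]
647 mean z outer leaf 0.0630340668630606 slope -0.011826157327177678
850 mean z outer leaf 0.061837586859174794 slope -0.003261125823822581
```

View pics/scene3.png

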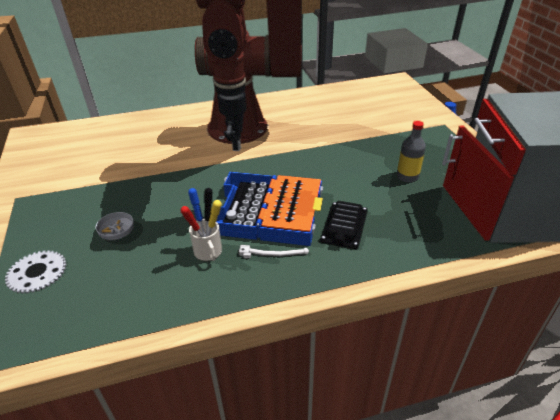

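View pics/side3.png

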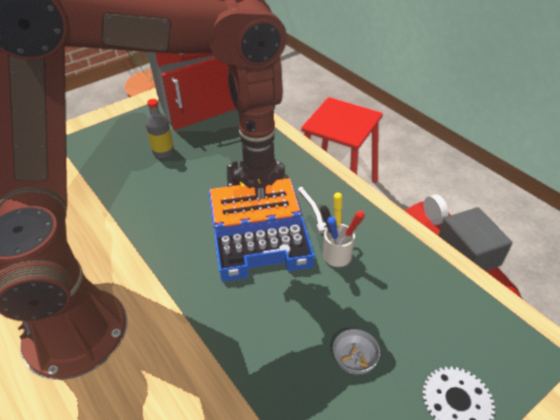

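Both views show the leaf flat on the spanner half, at scene (292,202) and side (255,200). The sockets are uncovered, and the mug, lever, dish, cover and bottle look unmoved. Handing in.

```bash
python3 -c "
from cell import ctrl
print(ctrl.sign_off())"
```

```text
the job is handed in; nothing more can be done
None
```

The sockets are uncovered: the orange leaf now lies flat on the spanner half, and I handed the job in after about 14 s on the robot's clock. I pushed the leaf up by its tab with the shut fingertips, followed it over the spine and pressed it down until it met its stop.

- **Force:** the readings I took while moving the leaf were about 1–3.5 N. The final press read 7.4 N, with the fingertip at z 0.062 m, the expected height of the flat leaf's top.
- **Leaf angle:** after lifting off, the outer leaf measured z 0.062–0.063 m with a slope under 0.012, so it is flat to within 0.7°. The rougher angle estimate read 178°, because it uses the top face rather than the leaf's mid-plane.
- **Case and loose things:** the visible rim edges of the case stayed within about 2 mm. The mug, lever, dish, filter cover and bottle look unmoved in both final pictures; I did not measure their positions.

No check failed or disagreed beyond the angle estimate.

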